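Lock a ribbon reel on its stand with the fork clip

TASK

Put the ribbon reel on the spindle of the ribbon stand, then lock it there with the fork clip: press the reel down against the stand's brake spring with the clip and slide the clip sideways under the spindle's head until it snaps fully home in the groove. Do not force the clip or crush the reel, and leave the tin, the label roll and the gold ribbon where they are.

Things in the scene. Friction and masses are not known exactly. Their poses are not given: they have to be found in the camera images.
- ribbon_stand: Fixed ribbon stand: grey base slab 136 x 100 mm, its top 12 mm high; sprung brake disc with felt top, 56 mm across, 32 mm high at rest; upright steel spindle 18 mm thick with a groove below its rounded head (head 14.5 mm high; its top stands 76.5 to 82.5 mm high). Origin: spindle axis at the underside, z up. A wire ribbon guide 55 mm high stands 70 mm out along +x.
- reel_seat (a point): Point of the stand on the spindle axis at the brake disc's rest height, 32 mm above the underside. The spindle is screwed up or down to set the drag, so the groove's height is not known from the poses: its lower edge lies 56.5 to 62.5 mm above the underside. Groove 5.5 mm high, neck 10 mm thick, open to every side; the spindle below and the head above are 18 mm thick, so the clip meets them if it is too low or high.
- ribbon_reel: Loose reel of red ribbon, lying flat: two white card flanges 60 mm across and 2.5 mm thick, 34 mm high over all, ribbon 49 mm across, bore 20 mm; about 0.1 kg. Origin: bore axis at the underside, z up. Resting on the brake disc, its top stands 66 mm above the stand's underside and covers the groove; it must be held down 2 to 10 mm (by the height of the spindle) while the clip slides in.
- fork_clip: Loose retaining clip lying flat, tab up: steel fork 4 mm thick, 25 mm wide, with two springy prongs. Origin: centre of the 10.5 mm eye between the prongs, at the underside; +x points out of the mouth, z up. Prong tips at x = +7 mm, plate's rear end at x = -37.5 mm. The mouth is 7 mm wide; a push of 6 to 12 N springs it over the 10 mm neck, then the eye's back stops dead on it. Over 25 N would bend it.
- clip_tab (a point): Point in the clip's black upright thumb tab, by which it is held: 20 mm above the plate, at x = -27 mm in the clip's frame. The tab is 20 mm long (along the clip's x), 8 mm thick (along its y) and 30 mm high, from 4 to 34 mm above the clip's underside. Clip 0.055 kg.
- brake_disc (a joint): How far the stand's brake disc is pressed down, m: 0 at rest, 0.0105 at its lower stop. Spring: 4 N to start it, 0.6 N per mm more. With the clip in the groove the reel holds it 2 to 8 mm down, by the height of the spindle.
- tin: Bystander: round tin with a golden lid, 63 mm across, 27 mm high, loose; origin centre of underside. Leave alone.
- label_roll: Bystander: small white label roll, 44 mm across, 26 mm high, loose; origin centre of underside. Leave alone.
- gold_ribbon: Bystander: roll of gold ribbon, about 76 mm across, 25 mm high, loose; origin near the centre of its underside. Leave alone.
Mind the look-alikes: they are no part of the job. Of the things that look like the fork_clip, the largest one is meant.

How it is judged:
On the way, in this order (a step that is already met when the one before it is completed fails the run):
1. the reel is on the spindle, resting on the brake disc (horizontal distance between ribbon_reel and ribbon_stand below 0.003 m and z of ribbon_reel in the frame of ribbon_stand below 0.034 m and angle between ribbon_reel's own z axis and vertical below 0.1 rad), for 0.2 s.
2. the clip is snapped home in the groove (horizontal distance between fork_clip and ribbon_stand below 0.002 m and z of fork_clip in the frame of ribbon_stand between 0.054 and 0.066 m and angle between the z axis of fork_clip and the z axis of ribbon_stand, either way round below 0.12 rad and value of joint brake_disc above 0.001 m), for 0.2 s.
At the end, for the whole second after the job is handed in: The clip lies level in the spindle's groove, its eye within 2 mm of the spindle axis, and holds the reel down on the sprung brake disc (disc pressed more than 1 mm, reel upright on the spindle), all at rest (all of step 1 and all of step 2 and linear speed of each of fork_clip, ribbon_reel below 0.02 m/s); the robot touches nothing.
It fails at once if the clip is forced: more than 25 N between clip and stand (contact force between fork_clip and ribbon_stand above 25 N).
It fails at once if the reel is crushed: more than 25 N between clip and reel (contact force between fork_clip and ribbon_reel above 25 N).
It fails at once if a bystander is moved more than 20 mm (distance of any of tin, label_roll, gold_ribbon from where it was at the start of the episode above 0.02 m).
It also fails if it takes over 59 s, if anything falls off the work surface, if the arm or the gripper's body presses on something with over 40 N, if the wrist force passes 120 N, or if a joint passes its speed limit or range.

ROBOT

A 6-joint arm with a two-finger parallel gripper is mounted at the origin on a cart in front of the work surface, level with it; the furniture and walls round the work are solid. World frame = base frame: x ahead of the robot, y to its left, z up, the work surface at z = 0. Lengths are in m, angles in rad, forces in N, time in s.
With the tool pointing down it reaches from about 0.375 to 0.975 m from the base axis. Payload 3.8 kg.
Tool frame: the origin (TCP) lies at the very end of the fingers, on their centre line; the grasp point (between the pads) lies 19 mm behind it; z points along the fingers, y is the direction in which the jaws open and shut (so a half turn about z gives the same grasp; the last joint's range is limited). The gripper opens to 85 mm and grips with 20 to 120 N. Pads are 22 mm wide; open, the fingers measure 114 mm over their backs; the gripper's body (76 mm by 85 mm) begins 54 mm behind the grasp point. The pads swing forward as they close: fully open they stand 13 mm farther back than shut.
Start: joints at [-1.314, 0.264, 1.604, -0, 1.274, -0.037], TCP at [0.195, -0.646, 0.209] pointing down, gripper open.
Joint ranges: [-2.63, 2.63], [-0.94, 2.18], [0.31, 2.57], [-1.31, 4.45], [0, 2.66], [-2.55, 2.55]. Speed limits (rad/s): [2.57, 2.57, 3.14, 3.14, 3.14, 3.14].

INTERFACE

Orientations are given as a rotation vector (axis times angle).
In Python, from workcell import read_state, read_camera, camera_info, finish_job gives the robot as it stands. The module is installed in compiled form; this text tells all that it offers.
- The arm moves only by the tool play_rows, never from a script. Its argument "motion" is a list of rows, each a list of 5 numbers: the shift along the tool's x, y, z in units of 1000 mm (1.0 is 1000 mm), then the turn about the tool's z in units of 2 pi rad (1.0 is 2 pi rad), then the finger opening in mm, from 0 to 85.4. A call has 1 to 5 rows; each row shifts and turns the commanded pose from where the row before left it, along the tool's axes as they then stand; what a row does not reach is not made up. A row lasts 1/8 s, in which the tool goes at most 62.5 mm and 10.7 degrees, less where a joint would pass 70% of its speed; a pose out of reach is approached as far as the arm can. A call with a number of a shift or a turn outside -1 to 1 is refused whole. A call with a gripper value outside its range is refused whole. The fingers move at their own pace and stop on an object; "squeeze" is the grip in N (left out, the last holds). Time passes only in rows, so rows that do not move let the fingers close. It gives the time, the measured TCP pose, the force and the opening at its end, in the units of the state.
- read_state(): the state, without advancing time (a new reading comes with each control period).
- read_camera(name): name is "scene" or "top" or "wrist"; returns the picture (400x640x3 uint8, red, green, blue); there is no depth.
- camera_info(name): a dict with "intrinsics" (3x3 intrinsics, pixels), "pose" (4x4, takes a point from camera to world coordinates). Camera axes: x right, y down, z forward; pixel columns grow to the right and rows downward; lengths in m; the calibration is good to about 2 mm. The wrist camera is an equidistant fisheye: a pixel r from the principal point sees the ray r / f radians off the axis. A picture is of the moment at which its call begins: read the wrist's pose just before it. camera_info takes no time and is no camera call; for the wrist camera it gives the pose at the moment of the call.
- finish_job(): hands the job in, once; it reports no verdict.
The state is a dict: "time": time; "q": joint angles; "joint_vel": joint speeds; "joint_torque": joint torques, N m; "tool_pos": TCP position; "tcp_rot": TCP orientation; "wrist_force": force on the tool from outside, world axes, zero at the start; "torque": the same for the moment, N m; "width": opening from 0.0 (shut) to 1.0 (fully open).
Only numpy, scipy, OpenCV 4.12 (cv2) and the standard library are available. Lean on these libraries where they do the work, as an engineer would, in place of code of your own. Each camera call takes 0.05 s, during which the arm holds its last target. There are 200 camera calls.

## Working session

There is one attempt and no reset: what is moved stays moved. The work goes in short steps, Python scripts to look and compute and a tool call to move; the robot and the scene stay as the last step left them, time stands still between calls to the robot, and variables do not carry over. Pictures are saved under pics/ and viewed, about 8 in all and at most 12, crops included, and the job is handed in when it is done.

Besides the shell and the picture viewer there is one more tool, called after "Call:" as name([rows], argument=value, ...), one row to a line, values as JSON. play_rows: Moves the arm, as the interface text tells. Shifts and turns lie within -1 to 1; 1 stands for 1000 mm of shift or 2 pi rad of turn. Its arguments: {"type":"object","properties":{"motion":{"type":"array","items":{"type":"array","items":{"type":"number"}}},"squeeze":{"type":"number"}},"required":["motion"]}

```bash
mkdir -p pics
cat > h.py <<'E'
import numpy as np,cv2
from workcell import *
from scipy.spatial.transform import Rotation as R
def save(im,n): cv2.imwrite('pics/'+n+'.png',im[:,:,::-1])
def ray(info,u,v,fish=False):
    K=np.array(info['intrinsics']);T=np.array(info['pose'])
    x=(u-K[0,2])/K[0,0];y=(v-K[1,2])/K[1,1]
    if fish:
        r=np.hypot(x,y);d=np.array([0,0,1.]) if r<1e-9 else np.array([x/r*np.sin(r),y/r*np.sin(r),np.cos(r)])
    else: d=np.array([x,y,1.])
    return T[:3,3],T[:3,:3]@d
def plane(info,u,v,z,fish=False):
    o,d=ray(info,u,v,fish); return o+d*(z-o[2])/d[2]
def proj(info,p,fish=False):
    K=np.array(info['intrinsics']);T=np.array(info['pose'])
    c=T[:3,:3].T@(np.array(p)-T[:3,3])
    if fish:
        r=np.hypot(c[0],c[1]);th=np.arctan2(r,c[2]);return K[0,2]+K[0,0]*th*c[0]/r,K[1,2]+K[1,1]*th*c[1]/r
    return K[0,2]+K[0,0]*c[0]/c[2],K[1,2]+K[1,1]*c[1]/c[2]
E
python3 - <<'E'
from h import *
s=read_state();print(s)
for n in ['top','scene','wrist']:
    i=camera_info(n);print(n,np.round(i['intrinsics'],1).tolist(),np.round(i['pose'],3).tolist())
for n in ['top','scene']:
    im=read_camera(n);np.save(n+'.npy',im);save(im,n)
E
```

```text
{'time': 0.0, 'q': array([-1.31389041e+00,  2.64755164e-01,  1.60540339e+00,  5.76789446e-06,
        1.27371102e+00, -3.68811915e-02]), 'joint_vel': array([-0.00080783, -0.00061424,  0.00135897, -0.00148326,  0.00161389,
        0.0008416 ]), 'joint_torque': array([-5.72916560e-04, -5.15115917e+01, -3.67316651e+01,  3.73663170e-05,
        1.31089508e-02,  3.83375891e-07]), 'tool_pos': array([ 0.19527498, -0.64530151,  0.20814487]), 'tcp_rot': array([-3.10552034e+00, -4.59487911e-01,  3.83790786e-04]), 'wrist_force': array([ 0.61407553,  0.54738929, -0.10818975]), 'torque': array([ 0.00466129, -0.0392998 ,  0.01445413]), 'width': 1.0010223754978458}
top [[494.0, 0.0, 328.9], [0.0, 494.0, 202.5], [0.0, 0.0, 1.0]] [[0.028, -0.997, 0.068, 0.452], [-0.999, -0.027, 0.018, 0.011], [-0.016, -0.069, -0.998, 1.065], [0.0, 0.0, 0.0, 1.0]]
scene [[440.9, 0.0, 318.8], [0.0, 440.9, 210.8], [0.0, 0.0, 1.0]] [[0.666, -0.443, 0.6, -0.125], [-0.745, -0.37, 0.555, -0.572], [-0.024, -0.817, -0.577, 0.697], [0.0, 0.0, 0.0, 1.0]]
wrist [[309.7, 0.0, 319.9], [0.0, 309.7, 199.7], [0.0, 0.0, 1.0]] [[0.29, -0.907, -0.306, 0.275], [-0.957, -0.275, -0.092, -0.623], [-0.001, 0.32, -0.947, 0.374], [0.0, 0.0, 0.0, 1.0]]
```

View pics/top.png

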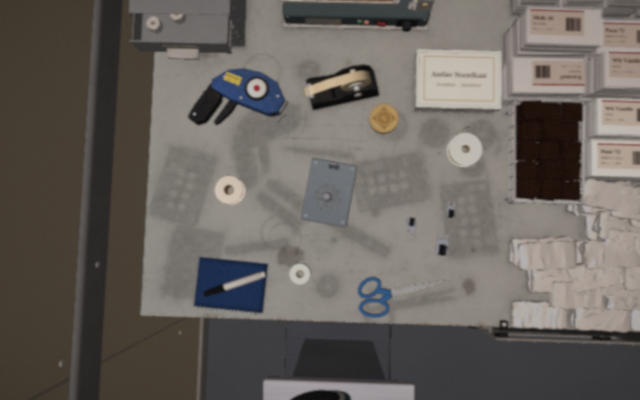

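View pics/scene.png

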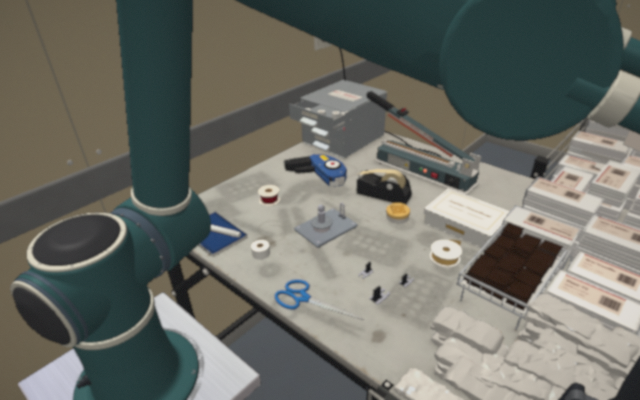

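Top view: the reel (red in the scene view) is at (230,190), the stand at (329,192) and the label roll at (299,273). The tin is at (383,118) and the gold ribbon at (464,150). There are three clip-like things at (411,224), (451,210) and (442,246). The one at (442,246) looks largest, so I'll check it in an enlarged crop.

Run:
```python
from h import *
im=np.load('top.npy');i=camera_info('top')
a=cv2.resize(im[195:265,395:475],None,fx=6,fy=6,interpolation=cv2.INTER_CUBIC)
b=cv2.resize(im[150:235,290:370],None,fx=4,fy=4.94,interpolation=cv2.INTER_CUBIC)
save(np.hstack([a,b[:420]]),'crop')
for n,u,v,z in [('reel',230,190,.034),('stand',329,194,.08),('guide',333,166,.05),('c1',411,224,.01),('c2',451,210,.01),('c3',442,246,.01),('tin',384,118,.027),('gold',464,149,.025),('label',299,273,.026)]:
    print(n,np.round(plane(i,u,v,z),3))
# clip sizes: dark blobs & bright blobs
g=cv2.cvtColor(im,cv2.COLOR_RGB2GRAY)
for (u,v) in [(411,224),(451,210),(442,246)]:
    s=g[v-14:v+14,u-14:u+14]
    m=(s<60).astype(np.uint8);n,l,st,c=cv2.connectedComponentsWithStats(m);k=1+np.argmax(st[1:,4]);print('dark',st[k],c[k]+[u-14,v-14])
```

```text
reel [0.543 0.238 0.034]
stand [0.537 0.029 0.08 ]
guide [0.598 0.023 0.05 ]
c1 [ 0.483 -0.146  0.01 ]
c2 [ 0.515 -0.231  0.01 ]
c3 [ 0.438 -0.212  0.01 ]
tin [ 0.707 -0.083  0.027]
gold [ 0.644 -0.253  0.025]
label [0.374 0.088 0.026]
dark [13  9  4  6 22] [411.5 221.5]
dark [12 14  5  7 32] [450.9375  213.09375]
dark [11 13  7 10 58] [442.12068966 249.60344828]
```

View pics/crop.png

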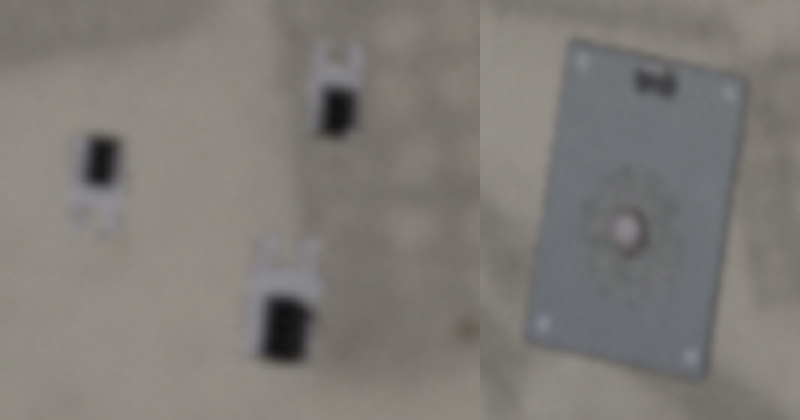

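The largest is the bottom clip at (442,246): its dark tab measures 58 px against 32 and 22 px, and its mouth points up the picture (world +x). It is the one meant. The stand's guide is also on the world +x side of the spindle. I'll set out over the clip first with tool x turned to world x, then go on to the reel.

Call:
play_rows([
  [0,0,0,0.0234,85],
  [0,0,0,0.0234,85],
  [0.03,-0.053,0,0,85],
  [0.03,-0.053,0,0,85],
  [0.03,-0.053,0,0,85],
])

```text
time: 0.72
tool_pos: [0.2859, -0.4852, 0.2087]
tcp_rot: [-3.141, 0.002, 0.0]
wrist_force: [1.1, -0.6, -0.8]
width: 0.998
```

Call:
play_rows([
  [0.03,-0.053,0,0,85],
  [0.03,-0.053,0,0,85],
  [0.03,-0.053,0,0,85],
  [0.03,-0.053,0,0,85],
  [0.025,-0.06,0,0,85],
])

```text
time: 1.35
tool_pos: [0.4302, -0.2156, 0.2092]
tcp_rot: [-3.142, 0.001, -0.0]
wrist_force: [0.3, -0.2, -0.0]
width: 0.995
```

Run:
```python
from h import *
s=read_state();print(s['time'],s['tool_pos'],s['tcp_rot'])
i=camera_info('wrist');im=read_camera('wrist');save(im,'w1');np.save('w1.npy',im)
import pickle;pickle.dump(i,open('w1.pkl','wb'))
print(np.round(i['pose'],3).tolist())
```

```text
1.35 [ 0.43021858 -0.21560153  0.20923758] [-3.14154467e+00  8.72844079e-04 -2.63391050e-04]
[[-0.0, -0.948, -0.319, 0.513], [-1.0, 0.001, -0.001, -0.216], [0.002, 0.319, -0.948, 0.375], [0.0, 0.0, 0.0, 1.0]]
```

View pics/w1.png

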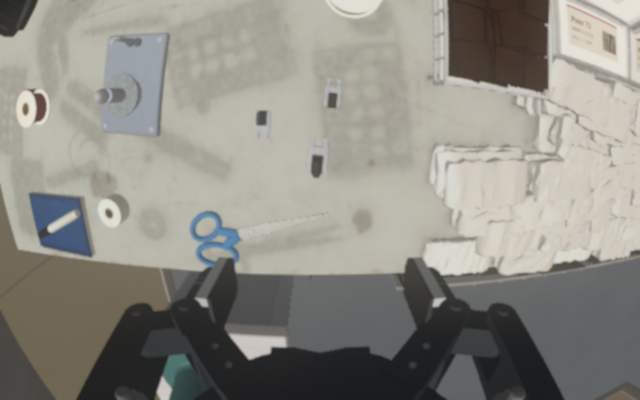

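The wrist view shows the fork clip at (317,158) with its tab at (316,165) and the prongs pointing up. The spindle head is at (100,96), the reel at (33,107) and the small look-alikes at (263,122) and (332,94). The finger tips are near row 265.

Run:
```python
from h import *
import pickle
i=pickle.load(open('w1.pkl','rb'));im=np.load('w1.npy')
g=cv2.cvtColor(im,cv2.COLOR_RGB2GRAY)
m=(g[130:190,295:340]<60).astype(np.uint8);n,l,st,c=cv2.connectedComponentsWithStats(m)
for k in range(1,n): print(st[k]+[295,130,0,0,0],c[k]+[295,130])
for n,u,v,z in [('tabbot',316,175,.004),('tabc',316,165,.019),('prongs',319,140,.004),('rear',315,178,.004),('head',99,96,.077),('reel',33,107,.034)]:
    print(n,np.round(plane(i,u,v,z,True),4))
a=cv2.resize(im[130:190,290:345],None,fx=9,fy=9,interpolation=cv2.INTER_CUBIC);save(a,'w1c')
```

```text
tabbot [ 0.4202 -0.2122  0.004 ]
tabc [ 0.4361 -0.2124  0.019 ]
prongs [ 0.4637 -0.2159  0.004 ]
rear [ 0.4164 -0.2109  0.004 ]
head [0.5366 0.0329 0.077 ]
reel [0.5473 0.2191 0.034 ]
```

View pics/w1c.png

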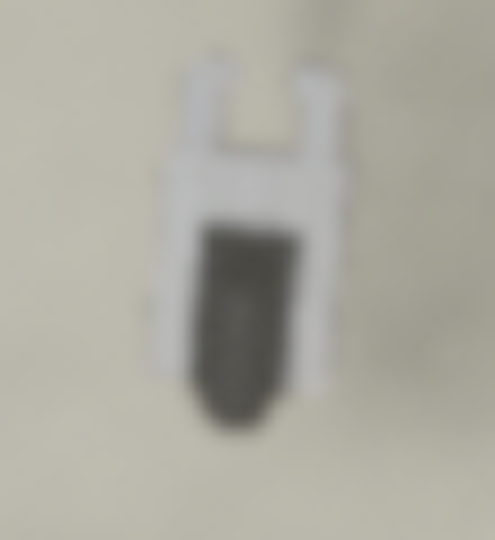

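Call:
play_rows([
  [0.005,-0.06,0,0,85],
  [0.005,-0.06,0,0,85],
  [0.01,-0.06,0,0,85],
  [0.01,-0.06,0,0,85],
  [0.01,-0.06,0,0,85],
])

```text
time: 2.02
tool_pos: [0.4695, 0.0842, 0.2094]
tcp_rot: [3.141, -0.0, 0.0]
wrist_force: [0.8, -0.6, -0.4]
width: 0.993
```

Call:
play_rows([
  [0.01,-0.053,0,0,85],
  [0.01,-0.05,0,0,85],
  [0.01,-0.05,0,0,85],
  [0,0,0,0,85],
])

```text
time: 2.52
tool_pos: [0.4997, 0.2382, 0.2088]
tcp_rot: [-3.141, -0.006, 0.001]
wrist_force: [0.2, 0.2, -0.6]
width: 0.998
```

Run:
```python
from h import *
import pickle
s=read_state();print(s['time'],s['tool_pos'],s['tcp_rot'])
i=camera_info('wrist');im=read_camera('wrist');save(im,'w2');np.save('w2.npy',im)
pickle.dump(i,open('w2.pkl','wb'))
```

```text
2.525 [0.49970544 0.23823653 0.20883202] [-3.14123522e+00 -5.99416431e-03  1.34000421e-03]
```

View pics/w2.png

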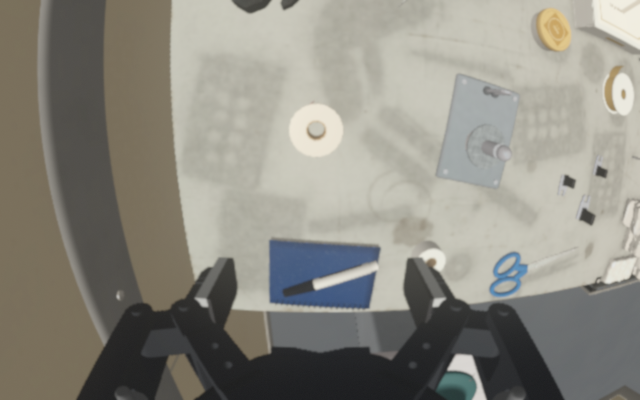

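In this wrist view the reel flange is at (316,130), almost round, the spindle head at (503,152) and the label roll at (433,258). I'll fit the flange in both the wrist and top pictures.

```bash
cat >> h.py <<'E'
def flange(im,u,v,r=45):
    "outline of the pale, near-round blob containing (u,v)"
    lab=cv2.cvtColor(im,cv2.COLOR_RGB2GRAY).astype(int); x0,y0=max(u-r,0),max(v-r,0)
    s=im[y0:v+r,x0:u+r].astype(int); m=((s.min(2)>195)).astype(np.uint8)
    cs,_=cv2.findContours(m,cv2.RETR_EXTERNAL,cv2.CHAIN_APPROX_NONE)
    c=max(cs,key=cv2.contourArea).reshape(-1,2)+[x0,y0]; return c
def fitcircle(P):
    A=np.c_[2*P[:,:2],np.ones(len(P))];b=(P[:,:2]**2).sum(1);s=np.linalg.lstsq(A,b,rcond=None)[0]
    return s[:2],np.sqrt(s[2]+s[0]**2+s[1]**2)
E
python3 - <<'E'
from h import *
import pickle
i=pickle.load(open('w2.pkl','rb'));im=np.load('w2.npy');t=np.load('top.npy');it=camera_info('top')
print(im[130,295],im[130,270],t[190,221],t[190,205])
for n,I,J,u,v,f in [('w',im,i,316,130,True),('t',t,it,230,190,False)]:
    c=flange(I,u,v); P=np.array([plane(J,a,b,.034,f) for a,b in c]); print(n,len(c),fitcircle(P))
print('head',plane(i,503,152,.077,True),plane(it,328,194,.077))
# reel red check
E
```

```text
[237 231 217] [185 183 171] [205 190 176] [123 119 113]
w 153 (array([0.54775803, 0.24222637]), np.float64(0.029453919058149643))Traceback (most recent call last):
  File "<stdin>", line 6, in <module>
  File "h.py", line 25, in flange
    c=max(cs,key=cv2.contourArea).reshape(-1,2)+[x0,y0]; return c
      ~~~^^^^^^^^^^^^^^^^^^^^^^^^
ValueError: max() iterable argument is empty
```

Wrist fit: centre (0.5478, 0.2422), radius 29.5 mm against the 30 mm given. The rough top view, (0.543, 0.238), agrees. Now I'll grasp the reel.

Call:
play_rows([
  [0.048,-0.004,0,0,85],
  [0,0,0.06,0,85],
  [0,0,0.06,0,85],
  [0,0,0.06,0,85],
  [0,0,0.021,0,85],
], squeeze=30)

```text
time: 3.2
tool_pos: [0.5434, 0.2358, 0.0034]
tcp_rot: [3.138, -0.003, -0.013]
wrist_force: [-0.2, -0.1, 0.6]
width: 0.995
```

Call:
play_rows([
  [0,0,0,0,85],
  [0,0,0,0,50],
  [0,0,0,0,50],
  [0,0,0,0,50],
  [0,0,0,0,50],
])

```text
time: 3.82
tool_pos: [0.5483, 0.2398, 0.0094]
tcp_rot: [-3.141, 0.0, -0.002]
wrist_force: [0.8, 0.2, 0.1]
width: 0.583
```

Run:
```python
from h import *
im=read_camera('wrist');sc=read_camera('scene')
save(np.hstack([cv2.resize(im[160:340,180:460],(560,360)),cv2.resize(sc[160:230,230:300],(240,360))]),'g1')
print(read_state()['tool_pos'])
```

```text
[0.54816889 0.23977447 0.00919823]
```

View pics/g1.png

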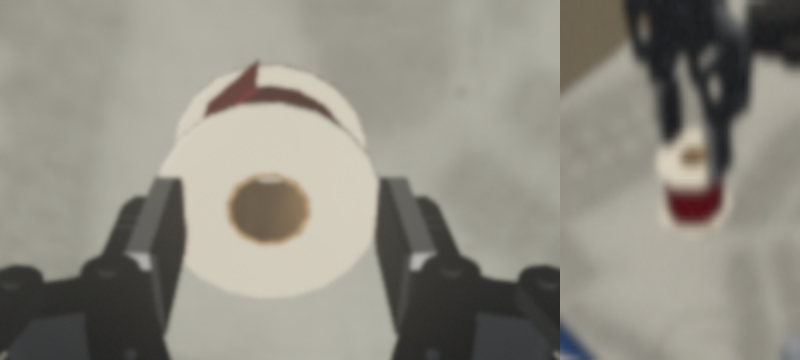

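Run:
```python
from h import *
i=camera_info('wrist');s=read_state();p=s['tool_pos']
im=cv2.imread('pics/g1.png')[:,:560,::-1]
m=((im.astype(int).min(2)>165)&(im.astype(int)[:,:,0]-im[:,:,2]<50))
pts=[(275-60,110),(268,101),(310,110),(350,140),(375,180),(376,215),(360,255),(320,288),(268,297),(230,290),(200,270),(166,172)]
P=np.array([plane(i,180+u/2,160+v/2,.034,True) for u,v in pts]);print(fitcircle(P),p)
print('bore',plane(i,180+268/2,160+209/2,.034,True))
for z in (.005,.0094,.02,.034,.045):
    print(z,[np.round(((np.array(proj(i,[p[0]+dx,p[1]+dy,z],True))-[180,160])*2)).tolist() for dx,dy in [(0,0),(.011,.025),(.011,.03),(-.011,.03)]])
```

```text
(array([0.5477937 , 0.24183649]), np.float64(0.02938023043274407)) [0.54816889 0.23977447 0.00919823]
bore [0.547542   0.24190284 0.034     ]
0.005 [[276.0, 159.0], [193.0, 125.0], [177.0, 125.0], [181.0, 190.0]]
0.0094 [[276.0, 165.0], [191.0, 131.0], [174.0, 131.0], [179.0, 196.0]]
0.02 [[276.0, 182.0], [186.0, 146.0], [168.0, 146.0], [174.0, 214.0]]
0.034 [[276.0, 207.0], [179.0, 169.0], [160.0, 169.0], [166.0, 240.0]]
0.045 [[276.0, 229.0], [172.0, 189.0], [152.0, 189.0], [160.0, 263.0]]
```

Call:
play_rows([
  [0,0,0,0,40],
  [0,0,0,0,40],
])

```text
time: 4.18
tool_pos: [0.5494, 0.2401, 0.0107]
tcp_rot: [-3.141, -0.0, -0.005]
wrist_force: [-1.6, -0.5, 10.2]
width: 0.471
```

The fingers closed to 40 mm without stopping, and there is a 10 N upward force on the tool. So they are not gripping the flange. I'll look from the side before doing anything else.

Run:
```python
from h import *
im=read_camera('wrist');sc=read_camera('scene')
save(np.hstack([cv2.resize(im[160:340,180:460],(440,283)),cv2.resize(sc[150:235,225:305],(266,283))]),'g2')
i=camera_info('wrist');print(read_state()['tool_pos'],read_state()['wrist_force'])
```

```text
[0.54930565 0.24008274 0.01070252] [-1.96989721 -1.38094696  9.44257455]
```

View pics/g2.png

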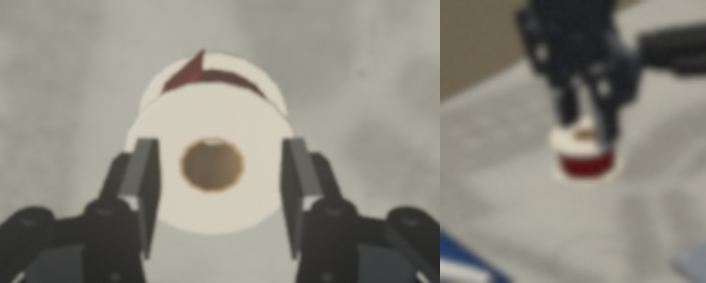

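Run:
```python
from h import *
import pickle
i=pickle.load(open('w2.pkl','rb'));p=np.array([.49970544,.23823653,.20883])
for off in (0,.01,.013,.02,.03,.04): print(off,[np.round(proj(i,p+[dx,.0425,off],True),1).tolist() for dx in (.011,-.011)])
i=camera_info('wrist');p=read_state()['tool_pos']
for off in (0,.005,.01,.02,.03): print(off,[(np.round((np.array(proj(i,p+[dx,.020,off],True))-[180,160])*1.571)).tolist() for dx in (.011,-.011)])
```

```text
0 [[246.6, 225.0], [249.8, 257.3]]
0.01 [[242.8, 231.9], [246.5, 265.5]]
0.013 [[241.6, 234.2], [245.4, 268.1]]
0.02 [[238.7, 239.7], [242.9, 274.4]]
0.03 [[234.1, 248.3], [239.0, 284.2]]
0.04 [[229.1, 257.8], [234.7, 294.9]]
0 [[163.0, 103.0], [166.0, 155.0]]
0.005 [[162.0, 108.0], [165.0, 161.0]]
0.01 [[160.0, 114.0], [163.0, 168.0]]
0.02 [[157.0, 126.0], [160.0, 182.0]]
0.03 [[153.0, 140.0], [157.0, 198.0]]
```

The finger tips are resting on the flange. Both pictures put the real tips about 24 mm behind the reported TCP at 40 mm opening and about 37 mm behind when fully open, and the contact height agrees. I'll use that offset: open, go about 27 mm lower, watch the force, then close.

Call:
play_rows([
  [0,0,-0.01,0,85],
  [0,-0.002,0,0,85],
  [0,0,0,0,85],
  [0,0,0.015,0,85],
  [0,0,0.01,0,85],
])

```text
time: 4.9
tool_pos: [0.5466, 0.2411, -0.0084]
tcp_rot: [3.141, -0.0, -0.003]
wrist_force: [-0.3, -0.5, -0.7]
width: 0.997
```

Call:
play_rows([
  [0,0,0.01,0,85],
  [0,0,0.002,0,85],
  [0,0,0,0,50],
  [0,0,0,0,50],
  [0,0,0,0,50],
])

```text
time: 5.52
tool_pos: [0.5482, 0.2417, -0.0176]
tcp_rot: [-3.141, 0.0, -0.001]
wrist_force: [-1.9, 0.4, 3.5]
width: 0.673
```

Call:
play_rows([
  [0,0,0,0,50],
  [0,0,0,0,50],
  [0,0,-0.03,0,50],
  [0,0,-0.06,0,50],
  [0,0,-0.06,0,50],
])

```text
time: 6.15
tool_pos: [0.5471, 0.2412, 0.132]
tcp_rot: [3.141, -0.0, -0.002]
wrist_force: [1.2, 0.9, -0.7]
width: 0.675
```

Run:
```python
from h import *
im=read_camera('wrist');sc=read_camera('scene')
save(np.hstack([cv2.resize(im[160:340,180:460],(560,360)),cv2.resize(sc[90:230,220:310],(232,360))]),'g3')
i=camera_info('wrist');print(read_state()['tool_pos'],read_state()['wrist_force'],read_state()['width'])
import pickle;pickle.dump(i,open('g3.pkl','wb'));np.save('g3.npy',im)
```

```text
[0.55364396 0.24384441 0.14031748] [ 0.7739682   0.18381951 -0.12979734] 0.6707677380868747
```

View pics/g3.png

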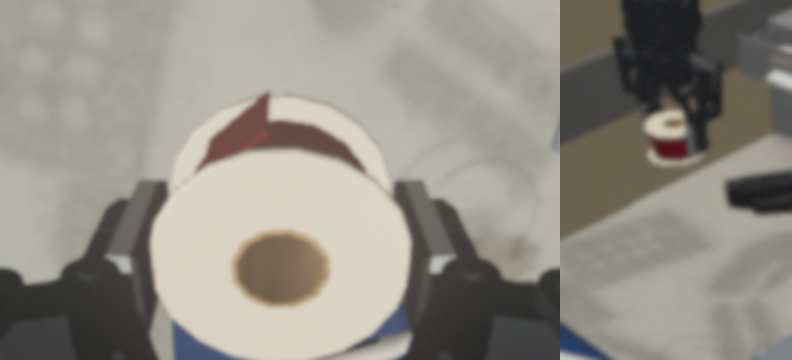

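The reel is held upright and clear of the table, with its bore at full-picture pixel (320,294). Now I'll get the bore's offset from the TCP and refine the spindle position from the wrist and top pictures I already have.

```bash
cat >> h.py <<'E'
def bore(im,i,ztop):
    s=im.astype(int); m=((s[:,:,0]-s[:,:,2]>45)&(s[:,:,0]<200)).astype(np.uint8)
    m[:240]=0;m[:,:280]=0;m[:,360:]=0
    cs,_=cv2.findContours(m,cv2.RETR_EXTERNAL,cv2.CHAIN_APPROX_NONE);c=max(cs,key=cv2.contourArea).reshape(-1,2)
    P=np.array([plane(i,u,v,ztop,True) for u,v in c]);return c.mean(0),fitcircle(P)
def flange_held(im,i,ztop):
    s=im.astype(int); m=((s.min(2)>175)).astype(np.uint8);m[:225]=0;m[:,:250]=0;m[:,390:]=0
    cs,_=cv2.findContours(m,cv2.RETR_EXTERNAL,cv2.CHAIN_APPROX_NONE);c=max(cs,key=cv2.contourArea).reshape(-1,2)
    P=np.array([plane(i,u,v,ztop,True) for u,v in c]);return c.min(0),c.max(0),fitcircle(P)
E
python3 - <<'E'
from h import *
import pickle
i=pickle.load(open('g3.pkl','rb'));im=np.load('g3.npy')
# TCP at that moment: camera pose minus known cam offset (from w1: cam-tcp)
T=np.array(i['pose']);w=np.array(pickle.load(open('w1.pkl','rb'))['pose']);off=w[:3,:3].T@(np.array([.43021858,-.21560153,.20923758])-w[:3,3])
tcp=T[:3,3]+T[:3,:3]@off;print('tcp',tcp)
zt=tcp[2]+.0516
print(bore(im,i,zt)); print(flange_held(im,i,zt))
# spindle in top & w2 : bright head blob
t=np.load('top.npy');it=camera_info('top');w2=np.load('w2.npy');i2=pickle.load(open('w2.pkl','rb'))
g=cv2.cvtColor(t,cv2.COLOR_RGB2GRAY)[185:203,318:340];print(g.tolist()[3:15])
g=cv2.cvtColor(w2,cv2.COLOR_RGB2GRAY);print(g[140:164,484:516:2].tolist())
for z in(.0765,.0825):
  o,d=ray(it,328,194);print(plane(it,328,194,z),plane(i2,504,153,z,True))
E
```

```text
tcp [0.55364779 0.24387028 0.14029909]
(array([319.91935484, 293.87096774]), (array([0.55222541, 0.24266432]), np.float64(0.010584545457090859)))
(array([256, 225], dtype=int32), array([384, 340], dtype=int32), (array([0.55479682, 0.24287023]), np.float64(0.03009914584496889)))
[[111, 109, 109, 111, 110, 109, 107, 108, 107, 107, 107, 110, 109, 108, 106, 105, 108, 109, 110, 112, 111, 112], [109, 108, 108, 111, 111, 109, 107, 109, 108, 109, 109, 108, 108, 106, 106, 105, 106, 106, 107, 106, 108, 109], [106, 108, 109, 111, 111, 109, 108, 108, 108, 110, 110, 110, 108, 109, 107, 105, 105, 105, 104, 104, 105, 107], [105, 107, 110, 110, 109, 107, 104, 104, 104, 104, 105, 105, 109, 110, 108, 107, 105, 104, 102, 102, 103, 105], [104, 106, 108, 108, 106, 104, 103, 102, 100, 98, 94, 96, 100, 106, 109, 107, 106, 104, 102, 101, 102, 105], [104, 107, 108, 107, 106, 106, 107, 108, 108, 105, 98, 90, 90, 100, 106, 106, 106, 104, 102, 103, 104, 107], [109, 110, 109, 108, 107, 110, 116, 123, 125, 121, 111, 97, 89, 93, 101, 103, 103, 103, 102, 104, 108, 110], [111, 112, 111, 108, 109, 114, 123, 131, 133,
[... 1905 characters left out ...]
0, 164, 154, 162, 168, 151, 165, 176, 184, 191, 189, 180, 183, 179], [163, 167, 171, 168, 162, 164, 166, 155, 159, 171, 179, 184, 182, 180, 185, 180], [161, 164, 170, 168, 167, 168, 167, 162, 157, 165, 171, 175, 176, 183, 186, 181], [160, 162, 166, 167, 168, 169, 168, 166, 159, 161, 163, 170, 181, 189, 186, 181], [160, 163, 164, 164, 168, 170, 167, 167, 165, 162, 160, 176, 189, 192, 187, 180], [164, 165, 165, 162, 166, 170, 167, 166, 166, 166, 165, 184, 193, 193, 187, 179], [164, 169, 167, 162, 167, 171, 169, 167, 167, 167, 170, 189, 194, 193, 187, 180]]
[0.53684757 0.03104363 0.0765    ] [0.53704531 0.03424534 0.0765    ]
[0.53633307 0.03092341 0.0825    ] [0.53796398 0.03834274 0.0825    ]
```

Call:
play_rows([
  [-0.023,0.0525,0,0,50],
  [-0.023,0.0525,0,0,50],
  [-0.023,0.0525,0,0,50],
  [-0.023,0.0525,0,0,50],
  [0,0,0,0,50],
])

```text
time: 6.88
tool_pos: [0.4534, 0.0288, 0.1302]
tcp_rot: [3.141, -0.008, -0.003]
wrist_force: [-0.4, 0.0, -1.1]
width: 0.672
```

Call:
play_rows([
  [0,0,0,0,50],
  [0,0,0,0,50],
])

```text
time: 7.12
tool_pos: [0.4562, 0.0325, 0.1313]
tcp_rot: [-3.141, -0.002, -0.0]
wrist_force: [0.3, 0.1, -0.2]
width: 0.677
```

Run:
```python
from h import *
import pickle
s=read_state();p=s['tool_pos'];print(s['time'],p,s['joint_vel'].round(3),s['tcp_rot'])
i=camera_info('wrist');im=read_camera('wrist');np.save('w3.npy',im);pickle.dump(i,open('w3.pkl','wb'))
print('bore',bore(im,i,p[2]+.0516))
u,v=proj(i,[.537,.031,.08],True);print(u,v);u,v=int(u),int(v)
a=cv2.resize(im[v-50:v+50,u-60:u+60],None,fx=5,fy=5,interpolation=cv2.INTER_CUBIC);save(a,'w3c');print(u,v)
```

```text
7.125 [0.45621187 0.03249881 0.13134483] [ 0.008  0.005 -0.004 -0.005  0.003 -0.002] [-3.14127120e+00 -1.55773250e-03 -2.24264006e-04]
bore (array([319.92741935, 293.87096774]), (array([0.45551971, 0.03156743]), np.float64(0.01064647447499072)))
320.6126023440754 101.96957057296571
320 101
```

View pics/w3c.png

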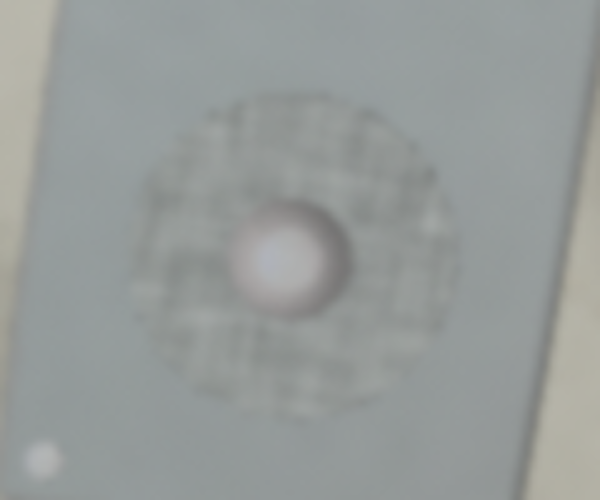

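Looking straight down, the head shows as a circle of about 61 crop px radius centred at crop (291,259), full picture (317.8,102.4). The brake disc is concentric with it to within about 1 px.

Run:
```python
from h import *
import pickle
i=pickle.load(open('w3.pkl','rb'));im=np.load('w3.npy');s=read_state();print(s['tool_pos'])
for z in (.062,.07,.0765,.0825): 
  c=plane(i,317.8,102.4,z,True);print(z,c, 'r',np.linalg.norm(plane(i,317.8+12.2,102.4,z,True)-c))
print('disc',plane(i,318.6,102,.032,True),np.linalg.norm(plane(i,318.6+33,102,.032,True)-plane(i,318.6,102,.032,True)))
b=np.array([.45551971,.03156743]);print('d',plane(i,317.8,102.4,.07,True)[:2]-b)
```

```text
[0.45621729 0.03257179 0.13136035]
0.062 [0.53650451 0.03303446 0.062     ] r 0.009114700486854189
0.07 [0.53658997 0.03299222 0.07      ] r 0.008804608416461678
0.0765 [0.5366594 0.0329579 0.0765   ] r 0.008552658609267762
0.0825 [0.53672349 0.03292622 0.0825    ] r 0.008320089556473384
disc [0.53652657 0.03251938 0.032     ] 0.02788052175842596
d [0.08107026 0.00142479]
```

Call:
play_rows([
  [0.0405,-0.0006,0,0,50],
  [0.0405,-0.0006,0,0,50],
  [0,0,0.055,0,50],
  [0,0,0,0,50],
  [0,0,0,0,50],
])

```text
time: 7.8
tool_pos: [0.5369, 0.0335, 0.0768]
tcp_rot: [-3.142, -0.002, 0.0]
wrist_force: [-0.0, -0.4, -1.7]
width: 0.67
```

Call:
play_rows([
  [0,0,0.01,0,50],
  [0,0,0.01,0,50],
  [0,0,0,0,50],
])

```text
time: 8.18
tool_pos: [0.536, 0.0329, 0.0559]
tcp_rot: [-3.141, 0.001, 0.001]
wrist_force: [0.3, 0.6, -1.8]
width: 0.674
```

Call:
play_rows([
  [0,0,0.006,0,50],
  [0,0,0.006,0,50],
  [0,0,0.006,0,50],
  [0,0,0,0,50],
])

```text
time: 8.68
tool_pos: [0.5361, 0.0329, 0.0376]
tcp_rot: [-3.141, 0.001, 0.002]
wrist_force: [-0.0, 2.6, -2.6]
width: 0.674
```

Call:
play_rows([
  [0,0,0.008,0,50],
  [0,0,0.008,0,50],
  [0,0,0.005,0,50],
  [0,0,0,0,50],
])

```text
time: 9.18
tool_pos: [0.5362, 0.0329, 0.0166]
tcp_rot: [-3.141, 0.0, 0.002]
wrist_force: [-0.2, 4.5, -3.1]
width: 0.673
```

Call:
play_rows([
  [0,0,0.001,0,50],
  [0,0,0,0,80],
  [0,0,0,0,85],
  [0,0,0,0,85],
  [0,0,-0.03,0,85],
])

```text
time: 9.8
tool_pos: [0.5339, 0.0324, 0.0444]
tcp_rot: [3.141, -0.001, -0.009]
wrist_force: [0.2, 0.1, 0.4]
width: 0.994
```

Call:
play_rows([
  [0,0,-0.06,0,85],
  [0,0,-0.06,0,85],
  [-0.04,0,0,0,85],
  [-0.04,0,0,0,85],
  [0,0,0,0,85],
])

```text
time: 10.42
tool_pos: [0.4541, 0.0326, 0.1662]
tcp_rot: [3.141, -0.0, -0.002]
wrist_force: [0.7, -1.0, -0.2]
width: 0.994
```

Run:
```python
from h import *
import pickle
s=read_state();p=s['tool_pos'];print(s['time'],p,s['tcp_rot'])
i=camera_info('wrist');im=read_camera('wrist');np.save('w4.npy',im);pickle.dump(i,open('w4.pkl','wb'))
u,v=proj(i,[.5366,.0328,.066],True);u,v=int(u),int(v);print(u,v)
g=im.astype(int);s=g[v-60:v+60,u-60:u+60]; print(im[v,u-25],im[v,u+25],im[v,u],im[v,u-55])
m=(s.min(2)>190).astype(np.uint8);cs,_=cv2.findContours(m,cv2.RETR_CCOMP,cv2.CHAIN_APPROX_NONE)
for c in cs:
  if len(c)>25:
    P=np.array([plane(i,a+u-60,b+v-60,.066,True) for a,b in c.reshape(-1,2)]);print(len(c),fitcircle(P))
save(cv2.resize(im[v-45:v+45,u-60:u+60],None,fx=5,fy=5),'w4c')
```

```text
10.425 [0.45411017 0.03257468 0.16620644] [ 3.14127391e+00 -2.89605422e-04 -1.57310563e-03]
318 99
[224 218 204] [221 214 200] [182 182 182] [172 170 159]
191 (array([0.53672621, 0.03279521]), np.float64(0.02868370068654041))
81 (array([0.53667069, 0.03248823]), np.float64(0.012208448254141085))
```

The reel is on the spindle: its flange centre is (0.5367,0.0328) against the axis at (0.5366,0.0330). The flange size also fits a top height of 66 mm. Next I'll hover near the clip.

Call:
play_rows([
  [-0.019,0.049,0,0,40],
  [-0.019,0.049,0.014,0,40],
  [-0.019,0.049,0.014,0,40],
  [-0.019,0.049,0.014,0,40],
  [-0.018,0.05,0.014,0,40],
])

```text
time: 11.1
tool_pos: [0.3631, -0.2157, 0.1106]
tcp_rot: [3.14, -0.0, 0.003]
wrist_force: [0.4, -0.5, -0.2]
width: 0.469
```

Call:
play_rows([
  [0,0,0,0,40],
  [0,0,0,0,40],
])

```text
time: 11.35
tool_pos: [0.3633, -0.2136, 0.1106]
tcp_rot: [-3.141, 0.003, -0.001]
wrist_force: [-0.8, 0.3, 0.0]
width: 0.471
```

Run:
```python
from h import *
import pickle
s=read_state();p=s['tool_pos'];print(s['time'],p,s['tcp_rot'])
i=camera_info('wrist');im=read_camera('wrist');np.save('w5.npy',im);pickle.dump(i,open('w5.pkl','wb'))
u,v=proj(i,[.436,-.213,.01],True);u,v=int(u),int(v);print(u,v)
save(cv2.resize(im[v-50:v+50,u-60:u+60],None,fx=5,fy=5,interpolation=cv2.INTER_CUBIC),'w5c')
# w1 estimate
j=pickle.load(open('w1.pkl','rb'));f=lambda x,y:plane(j,290+(x+.5)/9-.5,130+(y+.5)/9-.5,.004,True)
print(f(265,65),f(242,385))
```

```text
11.35 [ 0.36327673 -0.21360847  0.11063225] [-3.14127688e+00  2.57621845e-03 -5.50254063e-04]
317 110
[ 0.46766627 -0.21591612  0.004     ] [ 0.42362184 -0.21272621  0.004     ]
```

View pics/w5c.png

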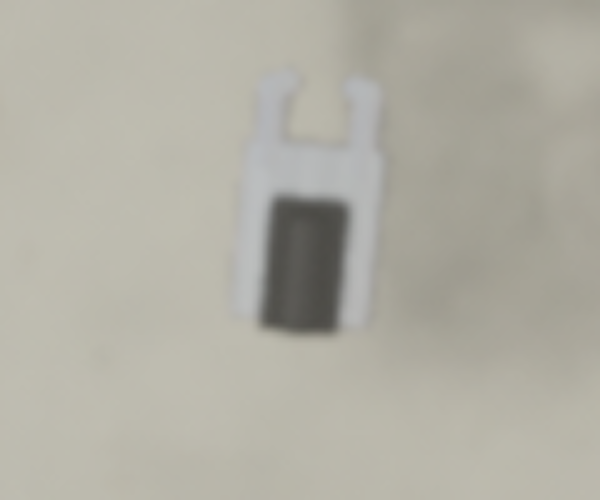

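The crop shows the prong tips around (280,72) and (365,80), the plate's rear edge from (234,318) to (370,326), and the tab between rows 200 and 330.

Run:
```python
from h import *
import pickle
j=pickle.load(open('w5.pkl','rb'));f=lambda x,y,z=.004:plane(j,257+(x+.5)/5-.5,60+(y+.5)/5-.5,z,True)
t=(f(278,71)+f(367,79))/2;r=(f(234,318)+f(370,326))/2;print(t,r,np.linalg.norm(t-r))
L,R_=f(243,233),f(375.5,240);print('width',np.linalg.norm(L-R_))
for e in [(f(252,150),f(234,316)),(f(381,155),f(370,325))]:
  d=e[0]-e[1];print('edge heading',np.degrees(np.arctan2(d[1],d[0])))
d=t-r;h=np.arctan2(d[1],d[0]);d/=np.linalg.norm(d);print('mid heading',np.degrees(h))
d2=R_-L;print('cross',np.degrees(np.arctan2(d2[1],d2[0]))+90)
eye=(t-.007*d+r+.0375*d)/2;print('eye',eye,'tab',eye-.027*d)
print('tabtop',(f(273,200,.034)+f(348,203,.034)+f(338,330,.034)+f(261,325,.034))/4)
```

```text
[ 0.46770353 -0.21594421  0.004     ] [ 0.42417553 -0.21231615  0.004     ] 0.043678943674612225
width 0.023017849856577607
edge heading -6.519872786789524
edge heading -3.4586314633909536
mid heading -4.764589676651401
cross -3.208030015423276
eye [ 0.46113683 -0.21539687  0.004     ] tab [ 0.43423013 -0.2131542   0.004     ]
tabtop [ 0.43557845 -0.21304086  0.034     ]
```

Heading is -4.5° and the tab centre is (0.4346,-0.2131); the length measures 43.7 mm against 44.5 mm. I'll turn, move over the tab, descend and grip.

Call:
play_rows([
  [0,0,0,0.0125,40],
  [0.035,-0.003,0,0,40],
  [0.036,-0.003,0,0,40],
  [0,0,0.05,0,40],
  [0,0,0.04,0,40],
], squeeze=60)

```text
time: 12.02
tool_pos: [0.436, -0.2113, 0.02]
tcp_rot: [3.139, -0.117, 0.003]
wrist_force: [0.3, 0.4, -0.7]
width: 0.473
```

Call:
play_rows([
  [0,0,0,0,30],
  [0,0,0.02,0,30],
  [0,0,0.01,0,30],
  [0,0,0,0,30],
  [0,0,0,0,30],
])

```text
time: 12.65
tool_pos: [0.4349, -0.2132, -0.0083]
tcp_rot: [3.138, -0.123, 0.003]
wrist_force: [-0.3, -0.2, 0.1]
width: 0.349
```

Call:
play_rows([
  [0,0,0.002,0,30],
  [0,0,0,0,4],
  [0,0,0,0,4],
  [0,0,0,0,4],
  [0,0,0,0,4],
], squeeze=110)

```text
time: 13.28
tool_pos: [0.4342, -0.2131, -0.011]
tcp_rot: [3.139, -0.124, 0.001]
wrist_force: [-1.7, -0.6, 5.3]
width: 0.068
```

Call:
play_rows([
  [0,0,0,0,2],
  [0,0,0,0,2],
  [0,0,-0.02,0,2],
  [0,0,-0.06,0,2],
  [0,0,-0.06,0,2],
])

```text
time: 13.9
tool_pos: [0.4327, -0.2122, 0.1287]
tcp_rot: [-3.138, 0.124, 0.004]
wrist_force: [0.6, -0.6, -0.6]
width: 0.065
```

Call:
play_rows([
  [0.013,-0.051,0,0,2],
  [0.013,-0.051,0,0,2],
  [0.013,-0.051,0,0,2],
  [0.013,-0.05,0,0,2],
  [0.014,-0.05,0,0,2],
])

```text
time: 14.52
tool_pos: [0.5194, 0.0359, 0.1279]
tcp_rot: [3.139, -0.124, -0.001]
wrist_force: [0.3, -0.3, -0.6]
width: 0.065
```

Call:
play_rows([
  [0,0,0,0,2],
  [0,0,0,0,2],
])

```text
time: 14.78
tool_pos: [0.5188, 0.0341, 0.1277]
tcp_rot: [3.139, -0.122, -0.003]
wrist_force: [0.4, -0.0, -0.4]
width: 0.065
```

Run:
```python
from h import *
import pickle
s=read_state();p=s['tool_pos'];print(s['time'],p,s['tcp_rot'],s['wrist_force'])
i=camera_info('wrist');im=read_camera('wrist');np.save('w6.npy',im);pickle.dump(i,open('w6.pkl','wb'))
tx=np.array([.9969,-.0785,0]);ty=np.array([-.0785,-.9969,0])
for x,y in [(.034,.0),(.034,.008),(.034,-.008),(-.0105,.0125),(.0217,0)]:
    q=p+tx*x+ty*y+[0,0,.015];print((x,y),np.round(proj(i,q,True),1))
sc=read_camera('scene')
u,v=map(int,proj(camera_info('scene'),[.5366,.0328,.11]))
a=cv2.resize(im[190:310,240:400],(640,480),interpolation=cv2.INTER_CUBIC);b=cv2.resize(sc[v-60:v+60,u-20:u+20],(160,480))
save(np.hstack([a,b]),'w6c')
```

```text
14.775 [0.51882751 0.03413316 0.12768356] [ 3.13865294e+00 -1.22027651e-01 -2.58334360e-03] [ 0.41974669 -0.04447414 -0.40421668]
(0.034, 0.0) [318.2 196.2]
(0.034, 0.008) [333.8 196.2]
(0.034, -0.008) [302.6 196.2]
(-0.0105, 0.0125) [340.2 270.7]
(0.0217, 0) [318.2 218.5]
```

View pics/w6c.png

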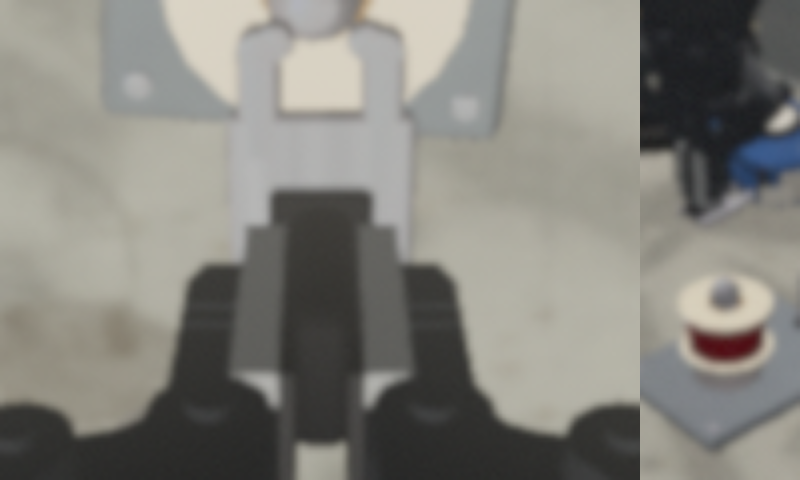

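The clip sits straight in the jaws. Its prong tips are at full-picture (320,197) against a predicted (318,196), about 1 mm off sideways, which I'll correct. The reel sits flat on the stand. Next I'll touch the head's top with the solid plate to learn the spindle height; the groove's lower edge is 20 mm below it.

Call:
play_rows([
  [0,-0.001,0.025,0,2],
  [0,0,0.022,0,2],
  [0,0,0,0,2],
  [0,0,0,0,2],
  [0,0,0,0,2],
])

```text
time: 15.5
tool_pos: [0.5207, 0.0348, 0.0828]
tcp_rot: [-3.139, 0.125, -0.004]
wrist_force: [0.2, -0.4, 0.1]
width: 0.07
```

Call:
play_rows([
  [0,0,0.002,0,2],
  [0,0,0.001,0,2],
  [0,0,0,0,2],
  [0,0,0,0,2],
])

```text
time: 16.0
tool_pos: [0.5196, 0.0352, 0.0784]
tcp_rot: [-3.139, 0.124, 0.0]
wrist_force: [0.1, -0.9, -0.8]
width: 0.069
```

Call:
play_rows([
  [0,0,0.001,0,2],
  [0,0,0.001,0,2],
  [0,0,0,0,2],
  [0,0,0,0,2],
])

```text
time: 16.5
tool_pos: [0.5196, 0.0352, 0.0764]
tcp_rot: [3.139, -0.124, -0.0]
wrist_force: [0.8, -0.1, -0.1]
width: 0.064
```

Call:
play_rows([
  [0,0,0.002,0,2],
  [0,0,0.001,0,2],
  [0,0,0,0,2],
  [0,0,0,0,2],
])

```text
time: 17.0
tool_pos: [0.5197, 0.0352, 0.0735]
tcp_rot: [-3.139, 0.124, 0.0]
wrist_force: [0.4, -0.8, -1.5]
width: 0.063
```

Call:
play_rows([
  [0,0,0.001,0,2],
  [0,0,0,0,2],
])

```text
time: 17.25
tool_pos: [0.5196, 0.0352, 0.0724]
tcp_rot: [-3.139, 0.124, 0.0]
wrist_force: [-0.5, -0.4, -0.8]
width: 0.067
```

Call:
play_rows([
  [0,0,0.001,0,2],
  [0,0,0,0,2],
])

```text
time: 17.5
tool_pos: [0.5196, 0.0352, 0.0714]
tcp_rot: [3.139, -0.124, -0.0]
wrist_force: [-0.3, 0.2, -0.8]
width: 0.071
```

Call:
play_rows([
  [0,0,0.001,0,2],
  [0,0,0,0,2],
])

```text
time: 17.75
tool_pos: [0.5198, 0.0352, 0.0707]
tcp_rot: [-3.139, 0.124, -0.0]
wrist_force: [-1.8, -0.7, 0.9]
width: 0.064
```

Call:
play_rows([
  [0,0,0.001,0,2],
  [0,0,0,0,2],
])

```text
time: 18.0
tool_pos: [0.52, 0.0352, 0.0704]
tcp_rot: [-3.139, 0.124, -0.001]
wrist_force: [-2.0, -0.2, 4.9]
width: 0.063
```

Contact: the force rises at TCP z ≈ 0.0708, which puts the clip's underside and the head top at about 81.8 mm. That lies within the 76.5 to 82.5 mm range. The groove's lower edge is then about 61.8 mm, so the target TCP z is about 0.0515. Now I'll back off, lower the clip onto the reel and press.

Call:
play_rows([
  [0,0,-0.003,0,2],
  [-0.015,0,0,0,2],
  [-0.014,0,0,0,2],
  [0,0,0.008,0,2],
  [0,0,0.006,0,2],
])

```text
time: 18.62
tool_pos: [0.4903, 0.0375, 0.0578]
tcp_rot: [-3.139, 0.124, 0.0]
wrist_force: [-0.7, -0.1, -0.0]
width: 0.07
```

Call:
play_rows([
  [0,0,0,0,2],
  [0,0,0.002,0,2],
  [0,0,0.002,0,2],
  [0,0,0,0,2],
  [0,0,0,0,2],
])

```text
time: 19.25
tool_pos: [0.4911, 0.0374, 0.0548]
tcp_rot: [-3.139, 0.124, -0.001]
wrist_force: [-1.1, -0.1, 1.8]
width: 0.064
```

Call:
play_rows([
  [0,0,0.002,0,2],
  [0,0,0.0015,0,2],
  [0,0,0,0,2],
  [0,0,0,0,2],
])

```text
time: 19.75
tool_pos: [0.4911, 0.0375, 0.0512]
tcp_rot: [-3.139, 0.124, -0.001]
wrist_force: [-0.8, 0.8, 4.0]
width: 0.069
```

Call:
play_rows([
  [0.002,0,-0.0003,0,2],
  [0.002,0,0,0,2],
  [0.001,0,0,0,2],
  [0,0,0,0,2],
])

```text
time: 20.25
tool_pos: [0.4957, 0.0371, 0.0512]
tcp_rot: [3.139, -0.124, -0.0]
wrist_force: [-1.5, 0.3, 4.3]
width: 0.069
```

Call:
play_rows([
  [0.001,0,0,0,2],
  [0.001,0,0,0,2],
  [0.001,0,0,0,2],
  [0.001,0,0,0,2],
  [0,0,0,0,2],
])

```text
time: 20.88
tool_pos: [0.4999, 0.0368, 0.0513]
tcp_rot: [-3.139, 0.124, -0.0]
wrist_force: [-2.1, -0.4, 3.2]
width: 0.066
```

Call:
play_rows([
  [0.001,0,0,0,2],
  [0.001,0,0,0,2],
  [0.001,0,0,0,2],
  [0,0,0,0,2],
])

```text
time: 21.38
tool_pos: [0.5009, 0.0368, 0.0511]
tcp_rot: [-3.139, 0.124, 0.006]
wrist_force: [-7.2, 2.0, 8.9]
width: 0.064
```

Call:
play_rows([
  [0.001,0,0,0,2],
  [0.001,0,0,0,2],
  [0,0,0,0,2],
])

```text
time: 21.75
tool_pos: [0.5013, 0.0367, 0.051]
tcp_rot: [-3.139, 0.124, 0.011]
wrist_force: [-11.0, 0.4, 13.0]
width: 0.065
```

Resistance started with the eye 9 mm short of the axis. That is where the mouth meets the neck, so the prongs are in the groove. The vertical force is rising, so I'll ease up slightly and push on in small steps.

Call:
play_rows([
  [0,0,-0.0007,0,2],
  [0.0005,0,0,0,2],
  [0,0,0,0,2],
])

```text
time: 22.12
tool_pos: [0.5013, 0.0367, 0.0511]
tcp_rot: [-3.139, 0.124, 0.013]
wrist_force: [-9.6, 1.1, 10.4]
width: 0.067
```

Call:
play_rows([
  [0.001,0,-0.0003,0,2],
  [0,0,0,0,2],
])

```text
time: 22.38
tool_pos: [0.5021, 0.0366, 0.0513]
tcp_rot: [-3.139, 0.124, 0.013]
wrist_force: [-10.8, 1.2, 8.3]
width: 0.065
```

Call:
play_rows([
  [0.001,0,0,0,2],
  [0,0,0,0,2],
])

```text
time: 22.62
tool_pos: [0.504, 0.0365, 0.0513]
tcp_rot: [-3.139, 0.124, 0.01]
wrist_force: [-6.7, 0.8, 5.1]
width: 0.068
```

Call:
play_rows([
  [0.001,0,0,0,2],
  [0,0,0,0,2],
])

```text
time: 22.88
tool_pos: [0.5083, 0.0362, 0.0521]
tcp_rot: [-3.139, 0.124, -0.001]
wrist_force: [-1.0, 0.3, 2.9]
width: 0.067
```

It snapped over the neck. About 1.5 mm remains to the stop.

Call:
play_rows([
  [0.001,0,0,0,2],
  [0,0,0,0,2],
  [0,0,0,0,2],
])

```text
time: 23.25
tool_pos: [0.5098, 0.036, 0.0525]
tcp_rot: [-3.139, 0.124, -0.002]
wrist_force: [-0.7, 0.1, 3.5]
width: 0.066
```

Call:
play_rows([
  [0.001,0,0,0,2],
  [0,0,0,0,2],
])

```text
time: 23.5
tool_pos: [0.5099, 0.0359, 0.0523]
tcp_rot: [-3.139, 0.124, 0.001]
wrist_force: [-3.0, 1.0, 4.7]
width: 0.068
```

Call:
play_rows([
  [0.001,0,0,0,2],
  [0,0,0,0,2],
])

```text
time: 23.75
tool_pos: [0.5101, 0.0359, 0.0519]
tcp_rot: [-3.139, 0.124, 0.004]
wrist_force: [-5.4, 0.9, 5.6]
width: 0.064
```

It is at the dead stop, with the force rising and no more travel. I'll relax the push, open, rise straight up and back off to check.

Call:
play_rows([
  [-0.002,0,0,0,2],
  [0,0,0,0,25],
  [0,0,0,0,40],
  [0,0,0,0,40],
  [0,0,-0.02,0,40],
])

```text
time: 24.38
tool_pos: [0.5073, 0.0359, 0.0706]
tcp_rot: [3.139, -0.124, -0.007]
wrist_force: [-0.5, -0.5, -0.2]
width: 0.466
```

Call:
play_rows([
  [0,0,-0.06,0,40],
  [0,0,-0.05,0,40],
  [-0.055,0,0,0,40],
  [0,0,0,0,40],
  [0,0,0,0,40],
])

```text
time: 25.0
tool_pos: [0.4545, 0.0403, 0.1822]
tcp_rot: [3.139, -0.124, 0.001]
wrist_force: [-0.1, -1.0, -0.1]
width: 0.469
```

Run:
```python
from h import *
s=read_state();p=s['tool_pos'];print(s['time'],p,s['wrist_force'])
i=camera_info('wrist');im=read_camera('wrist');np.save('w7.npy',im);save(im,'w7')
g=cv2.cvtColor(im,cv2.COLOR_RGB2GRAY)
# tab: dark blob near expected tab top (z .0625+.034)
a=np.radians(-4.5);d=np.array([np.cos(a),np.sin(a),0]);q=np.array([.5366,.0329,.0965])-.027*d
u,v=map(int,proj(i,q,True));print('tab expected px',u,v)
m=(g[v-30:v+30,u-30:u+30]<75).astype(np.uint8)
n,l,st,c=cv2.connectedComponentsWithStats(m);k=1+np.argmax(st[1:,4]);print(st[k],c[k]+[u-30,v-30])
cs,_=cv2.findContours((l==k).astype(np.uint8),cv2.RETR_EXTERNAL,cv2.CHAIN_APPROX_NONE)
r=cv2.minAreaRect(cs[0]);B=cv2.boxPoints(r)+[u-30,v-30];P=np.array([plane(i,x,y,.0965,True) for x,y in B]);print(P.round(4),'ctr',P.mean(0),'exp',q)
# flange: vertical gap check via flange size at z
s2=im.astype(int);uu,vv=map(int,proj(i,[.5366,.0329,.0625],True))
m=(s2[vv-60:vv+60,uu-60:uu+60].min(2)>190).astype(np.uint8);cs,_=cv2.findContours(m,cv2.RETR_EXTERNAL,cv2.CHAIN_APPROX_NONE)
c=cv2.convexHull(max(cs,key=cv2.contourArea)).reshape(-1,2)+[uu-60,vv-60]
for z in (.0625,.066): print(z,fitcircle(np.array([plane(i,x,y,z,True) for x,y in c])))
t=read_camera('top')
for n,(x,y) in {'tin':(384,118),'gold':(464,149),'label':(299,273)}.items():
    A=cv2.cvtColor(np.load('top.npy')[y-25:y+25,x-28:x+28],cv2.COLOR_RGB2GRAY).astype(np.float32);Bm=cv2.cvtColor(t[y-25:y+25,x-28:x+28],cv2.COLOR_RGB2GRAY).astype(np.float32)
    print(n,'shift px',cv2.phaseCorrelate(A,Bm))
```

```text
25.0 [0.45445507 0.04033863 0.18224441] [-0.05987682 -0.96105542 -0.10265428]
tab expected px 319 132Traceback (most recent call last):
  File "<stdin>", line 9, in <module>
    return _wrapfunc(a, 'argmax', axis=axis, out=out, **kwds)
    return bound(*args, **kwds)
ValueError: attempt to get argmax of an empty sequence
```

Run:
```python
from h import *
i=camera_info('wrist');im=np.load('w7.npy')
g=cv2.cvtColor(im,cv2.COLOR_RGB2GRAY);u,v=319,132
print(g[v-30:v+30:4,u-30:u+30:4])
m=(g[v-30:v+30,u-30:u+30]<110).astype(np.uint8)
n,l,st,c=cv2.connectedComponentsWithStats(m);k=1+np.argmax(st[1:,4]);print(st[k],c[k]+[u-30,v-30])
cs,_=cv2.findContours((l==k).astype(np.uint8),cv2.RETR_EXTERNAL,cv2.CHAIN_APPROX_NONE)
B=cv2.boxPoints(cv2.minAreaRect(cs[0]))+[u-30,v-30];P=np.array([plane(i,x,y,.0965,True) for x,y in B]);print(P.round(4),'ctr',P.mean(0))
s2=im.astype(int);uu,vv=map(int,proj(i,[.5366,.0329,.0625],True))
m=(s2[vv-60:vv+60,uu-60:uu+60].min(2)>190).astype(np.uint8);cs,_=cv2.findContours(m,cv2.RETR_EXTERNAL,cv2.CHAIN_APPROX_NONE)
c=cv2.convexHull(max(cs,key=cv2.contourArea)).reshape(-1,2)+[uu-60,vv-60]
for z in (.0625,.066): print(z,fitcircle(np.array([plane(i,x,y,z,True) for x,y in c])))
t=read_camera('top')
for n,(x,y) in {'tin':(384,118),'gold':(464,149),'label':(299,273)}.items():
    f=lambda q:cv2.cvtColor(q[y-25:y+25,x-28:x+28],cv2.COLOR_RGB2GRAY).astype(np.float32)
    print(n,'shift px',cv2.phaseCorrelate(f(np.load('top.npy')),f(t)))
```

```text
[[219 223 222 221 220 181 175 186 184 155 154 205 220 219 219]
 [217 223 222 221 216 183 167 169 161 142 177 192 219 219 219]
 [201 222 222 221 215 188 185 179 175 185 184 186 219 219 219]
 [168 222 222 221 215 191 184 183 183 184 185 185 219 219 218]
 [163 198 222 221 215 191 113  87  84  88 176 184 219 218 215]
 [161 162 200 221 214 191 116  84  82  84 177 183 218 215 171]
 [161 162 161 193 211 191 115  89  86  85 176 182 211 167 161]
 [160 161 161 160 163 190 114  89  85  84 176 171 161 158 161]
 [161 160 160 160 161 190 113  88  85  83 176 170 160 158 160]
 [161 160 160 160 160 189 111  86  85  82 175 169 159 159 159]
 [160 161 161 160 159 160 128  90  86 106 156 158 158 159 159]
 [154 158 155 155 153 153 155 155 155 156 157 156 157 159 158]
 [182 186 185 183 183 183 181 177 172 169 160 156 153 152 152]
 [184 185 185 184 182 182 183 182 181 179 176 173 168 166 166]
 [185 185 184 183 183 182 183 183 182 182 181 180 177 173 170]]
[ 24  15  14  27 343] [319.93002915 129.7638484 ]
[[0.5235 0.0394 0.0965]
 [0.5227 0.0289 0.0965]
 [0.5014 0.0305 0.0965]
 [0.5022 0.0411 0.0965]] ctr [0.51242141 0.03499234 0.0965    ]
0.0625 (array([0.53715233, 0.03270801]), np.float64(0.02937437090838474))
0.066 (array([0.53715541, 0.03271297]), np.float64(0.029014454351187696))
tin shift px ((-0.027693824285947244, 0.020817514226184386), 1.0088723544279734)
gold shift px ((0.04231244722566885, 0.04879887541313366), 0.9627301171620687)
label shift px ((0.27367104127137054, -0.19266241658786143), 0.39155824947357176)
```

The tab is where the home position puts it, within this measurement's bias: the tab top read about 1.4 mm forward at the pick-up too. The reel is centred, and the three bystanders have not moved. I'm handing in.

```bash
python3 -c "
from workcell import *
print(finish_job())"
```

```text
the job is handed in; nothing more can be done
None
```

I put the ribbon reel on the spindle, snapped the fork clip home in the groove, and handed the job in at about 25 s of the 59 s allowed. No verdict is reported, so the points below are my own checks.

**What I did**
- **First grasp:** the first try at the reel closed above it and pressed on its flange with about 10 N. The real finger tips lie about 24 to 37 mm behind the reported TCP. I corrected for that and the second grasp held.
- **Groove height:** I touched the head with the clip at about 5 N and got a head top of about 81.8 mm, so the groove's lower edge is about 61.8 mm.
- **Locking:** I pressed the reel down with the clip and slid it in. It sprang over the neck at about 11 N and stopped dead at the end of its travel. Wrist force stayed at or below about 13 N per axis in the readings I took.

**Last checks**
- **Reel:** its flange centre measures within about 0.6 mm of the spindle axis.
- **Clip:** the clip's last picture measurement reads about 2 mm ahead of home. I put that down to a forward bias of about 1.4 mm, also seen at pick-up, plus the visible front face of the tab, because the dead stop rules out such an overshoot.
- **Bystanders:** the tin, label roll and gold ribbon moved less than 0.5 px in the top view. The match for the label roll was weaker.
- **Not checked:** I had no viewings left after release, so whether the clip lies level and how far the brake disc is pressed were inferred, not seen.

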